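# Thread a stirrer shaft through both bushings of its bracket and hold it

### The arm

A 6-joint arm with a two-finger parallel gripper is mounted at the origin on a cart in front of the work surface, level with it; the furniture and walls round the work are solid. World frame = base frame: x ahead of the robot, y to its left, z up, the work surface at z = 0. Lengths are in m, angles in degrees, forces in N, time in s.
With the tool pointing down it reaches from about 0.3 to 0.75 m from the base axis. Payload 8.5 kg.
Tool frame: the origin (TCP) lies on the centre line of the jaws, within the pads' length; the fingertips stand 14 mm ahead of it and the grasp point (between the pads) lies 5 mm behind it; z points along the fingers, x is the direction in which the jaws open and shut, and the axes are right-handed (so a half turn about z gives the same grasp; the last joint's range is limited). The gripper opens to 85 mm and grips with 20 to 120 N. Pads are 22 mm wide; open, the fingers measure 114 mm over their backs; the gripper's body (76 mm by 85 mm) begins 54 mm behind the grasp point. The pads swing forward as they close: fully open they stand 13 mm farther back than shut.
Start: joints at [-88.94, 21.807, 74.336, -0, 83.858, -12.336], TCP at [0.127, -0.535, 0.245] pointing down, gripper open.
Joint ranges: [-178.18, 178.18], [-50.72, 133.34], [12.68, 142.11], [-81.47, 261.47], [9.98, 163.14], [-165.26, 165.26]. Speed limits (degrees/s): [136.94, 136.94, 180, 180, 180, 180].

### API

Orientations are given as a 3x3 rotation matrix whose columns are the frame's x, y, z axes.
In Python, from rig import * gives the robot as it stands.
- The arm moves only by the shell command python3 -m crank 'ROWS' [FORCE]. ROWS is JSON, one flat list of numbers, 7 for each row, row after row: the turn, a rotation vector about the world's x, y, z in rad, then the shift along the world's x, y, z in m, then the opening in per cent of the stroke, from 0 (shut) to 100 (fully open). A call has 1 to 20 rows; each row shifts and turns the commanded pose from where the row before left it; what a row does not reach is not made up. A row lasts 1/10 s, in which the tool goes at most 50 mm and 8.59 degrees, less where a joint would pass 70% of its speed; a pose out of reach is approached as far as the arm can. A call is refused whole if a number of a shift passes 0.05 or a number of a turn 0.15, either way. A call with a gripper value outside its range is refused whole. The fingers move at their own pace and stop on an object; FORCE is the grip in N (left out, the last holds). Time passes only in rows, so rows that do not move let the fingers close. It gives the time, the measured TCP pose, the force and the opening at its end, in the units of the state.
- observe(): the state, without advancing time (a new reading comes with each control period).
- get_image(name): name is "scene" or "top" or "wrist"; returns a dict with "frame" (480x640x3 uint8, red, green, blue), "fov_y" (degrees; the focal length in pixels is half the picture's height over the tangent of half this angle, whatever the lens; pixels are square), "cx", "cy" (the principal point, pixels), "world_to_cam" (4x4, takes a point from world to camera coordinates). Camera axes: x right, y up, looking along -z (the intrinsics and any distortion apply to the point x, -y, -z); pixel columns grow to the right and rows downward; lengths in m; the calibration is good to about 2 mm. A picture is of the moment at which its call begins. There is no depth.
- close_job(): hands the job in, once; it reports no verdict.
The state is a dict: "time_s": time; "q": joint angles; "qvel": joint speeds; "joint_efforts": joint torques, N m; "position": TCP position; "tool_rot": TCP orientation; "ft_force": force on the tool from outside, world axes, zero at the start; "wrist_torque": the same for the moment, N m; "grip_width": finger opening in m.
Only numpy, scipy, OpenCV 4.12 (cv2) and the standard library are available. Lean on these libraries where they do the work, as an engineer would, in place of code of your own. Each camera call takes 0.05 s, during which the arm holds its last target. There are 200 camera calls.

### The job

Turn the wing nut to swing the red cover plate fully aside, to its stop, clear of the upper bushing of the blue bearing bracket. Then take the stirrer shaft out of its holder by its orange sleeve and thread it from above through the upper and then the lower brass bushing, until its tip pokes out about 10 mm below the lower bushing while the sleeve still hangs about 10 mm clear above the upper one. Finish while holding the shaft still at that height, for a colleague to lock it, and leave the tip box, beaker and red-capped bottle where they stand.

Things in the scene. Friction and masses are not known exactly. Their poses are not given: they have to be found in the camera images.
- upper_bushing (a point): Centre of the top mouth of the upper bushing, 120 mm above the work surface. At first the cover plate lies over it. Axes as the bracket.
- lower_bushing (a point): Centre of the top mouth of the lower bushing, 55 mm above the work surface (its underside is at 35 mm, the base plate's top at 12 mm). Axes as the bracket.
- holder: Fixed round holder: black foot 80 mm across and 6 mm high with a grey tube 30 mm across, up to 46 mm high, bore 14 mm, floor at 6 mm. The shaft stands in it at the start. Origin: centre of the underside.
- shaft_tip (a point): Lower end of the steel shaft: 12 mm diameter, tapered over its last 6 mm to 6 mm. z along the shaft, up.
- tip_box_mid (a point): Bystander: blue and white pipette tip box, 74 x 117 x 62 mm; the point is half-way up.
- beaker_mid (a point): Bystander: small clear beaker, 53 mm across, 69 mm tall; the point is half-way up.
- redcap_bottle_mid (a point): Bystander: white bottle with red cap, 48 mm across, 111 mm tall; the point is half-way up.
- bracket: Fixed bracket: grey base 125 x 90 x 12 mm (45 mm in front of to 80 mm behind the origin), blue column 32 x 44 mm centred 60 mm behind (+x of) the bushing axis, top at 120 mm, two arms with brass bushings (outside 33, bore 15, height 20 mm) on one vertical axis, at heights 100-120 and 35-55 mm. Origin: underside of the base on the bushing axis; z up, -x the open front.
- cover (a joint): Angle of the red cover plate (34 mm wide, top at 124 mm) about the upright wing nut axis, 60 mm behind the bushing axis (bracket +x). 0: square over the bore. Grows counterclockwise seen from above, the plate swinging to the bracket's -y side, up to the stop at 1.4 rad. Stays where it is left; turning takes about 0.05 N m. Starts at 0 to 0.2.
- wing_nut (a point): Centre of the blade of the captive steel wing nut, which is fixed to the cover plate and turns with it: upright blade 36 mm long (point x), 8 mm thick (point y), 135 to 161 mm above the work surface; round hub 22 mm across below it, down to the plate at 124 mm. z up.
- shaft_sleeve (a point): Centre of the shaft's orange sleeve (24 mm diameter, 50 mm long), the place to grip, 130 mm from the tip; its lower end is 105 mm from the tip. z along the shaft, up. The loose shaft weighs about 0.15 kg, is 155 mm long and first stands upright in the holder, tip 6 mm above the work surface; 40 mm of lift frees it.
Things that resemble listed ones, but are neither listed nor needed, are in the scene too. Leave any pink or purple look-alike of the part that bears shaft_tip alone.

How it is judged (in metres and radians):
On the way, in this order (a step that is already met when the one before it is completed fails the run):
1. the cover plate is swung fully aside (at least 1.15 of its 1.4 rad) (value of joint cover above 1.15 rad), for 0.2 s.
2. the shaft's tip is down inside or through the upper bushing (z of shaft_tip in the frame of bracket below 0.11 m and horizontal distance between shaft_tip and upper_bushing below 0.006 m), for 0.1 s.
At the end, for the whole second after the job is handed in: The fingers hold the shaft still (under 20 mm/s) and upright (0.07 rad) through both bushings, tip 3 to 18 mm below the lower bushing and within 4 mm of its axis, so that the sleeve hangs 2 to 17 mm clear above the upper one; the cover is still at 1.15 rad or more (value of joint cover above 1.15 rad and z of shaft_tip in the frame of bracket between 0.017 and 0.032 m and horizontal distance between shaft_tip and lower_bushing below 0.004 m and horizontal distance between shaft_sleeve and upper_bushing below 0.006 m and angle between the z axis of shaft_tip and the z axis of bracket, either way round below 0.07 rad and contact force between the fingers and shaft above 1 N and linear speed of shaft below 0.02 m/s); the arm keeps its last pose, push and grip.
It fails at once if the tip box is moved by more than 30 mm or tipped (distance of tip_box_mid from where it was at the start of the episode above 0.03 m or angle between tip_box_mid's own z axis and vertical above 0.5 rad).
It fails at once if the beaker is moved by more than 30 mm or tipped (distance of beaker_mid from where it was at the start of the episode above 0.03 m or angle between beaker_mid's own z axis and vertical above 0.5 rad).
It fails at once if the red-capped bottle is moved by more than 30 mm or tipped (distance of redcap_bottle_mid from where it was at the start of the episode above 0.03 m or angle between redcap_bottle_mid's own z axis and vertical above 0.5 rad).
It also fails if it takes over 58 s, if anything falls off the work surface, if the arm or the gripper's body presses on something with over 40 N, if the wrist force passes 120 N, or if a joint passes its speed limit or range.

## Working session

There is one attempt and no reset: what is moved stays moved. The work goes in short steps, Python scripts to look and compute and a shell command to move; the robot and the scene stay as the last step left them, time stands still between calls to the robot, and variables do not carry over. Pictures are saved under pics/ and viewed, about 8 in all and at most 12, crops included, and the job is handed in when it is done.

```bash
mkdir -p pics; cat > h.py <<'E'
from rig import *
import numpy as np, cv2
def grab(n,f=None):
    im=get_image(n)
    if f: cv2.imwrite('pics/'+f,cv2.cvtColor(im['frame'],cv2.COLOR_RGB2BGR))
    return im
def ray(im,u,v):
    h=im['frame'].shape[0]; f=h/2/np.tan(np.radians(im['fov_y'])/2)
    M=np.array(im['world_to_cam']); R=M[:3,:3]; c=-R.T@M[:3,3]
    d=R.T@np.array([(u-im['cx'])/f,-(v-im['cy'])/f,-1]); return c,d
def onz(im,u,v,z):
    c,d=ray(im,u,v); return c+d*(z-c[2])/d[2]
def proj(im,p):
    h=im['frame'].shape[0]; f=h/2/np.tan(np.radians(im['fov_y'])/2)
    M=np.array(im['world_to_cam']); q=M[:3,:3]@np.array(p)+M[:3,3]
    return np.array([im['cx']+f*q[0]/-q[2], im['cy']-f*q[1]/-q[2]])
E
python3 - <<'E'
from h import *
np.set_printoptions(precision=4,suppress=True)
for n in ['scene','top','wrist']:
    im=grab(n,n+'0.png'); print(n,{k:v for k,v in im.items() if k not in('frame',)})
print(observe())
E
ls
```

```text
scene {'fov_y': 42.73646851392641, 'cx': 314.39972886845163, 'cy': 253.93477105443534, 'world_to_cam': array([[-0.7536, -0.6571, -0.0152,  0.5751],
       [ 0.325 , -0.3927,  0.8603, -0.2148],
       [-0.5713,  0.6434,  0.5095, -0.9391],
       [ 0.    ,  0.    ,  0.    ,  1.    ]])}
top {'fov_y': 56.29613260398269, 'cx': 315.7332682636815, 'cy': 239.67720411191206, 'world_to_cam': array([[ 0.0572, -0.9984, -0.0046,  0.2023],
       [ 0.9783,  0.0551,  0.1997, -0.582 ],
       [-0.1991, -0.0159,  0.9798, -0.8325],
       [ 0.    ,  0.    ,  0.    ,  1.    ]])}
wrist {'fov_y': 71.2904448006835, 'cx': 318.98673977942985, 'cy': 239.83576479190427, 'world_to_cam': array([[ 0.2314, -0.9729, -0.002 , -0.5495],
       [ 0.9229,  0.2201, -0.3158,  0.0421],
       [ 0.3076,  0.0712,  0.9488, -0.3809],
       [ 0.    ,  0.    ,  0.    ,  1.    ]])}
{'time_s': 0.15, 'q': array([-88.941 ,  21.8334,  74.3706,  -0.0004,  83.8588, -12.3364]), 'qvel': array([ 0.0407, -0.0755, -0.1386, -0.008 , -0.0068, -0.0208]), 'joint_efforts': array([  0.0016, -44.8622, -23.1344,  -0.0002,   0.0038,  -0.    ]), 'position': array([ 0.1274, -0.5348,  0.2449]), 'tool_rot': array([[ 0.2317, -0.9728, -0.    ],
       [-0.9728, -0.2317,  0.0011],
       [-0.0011, -0.0002, -1.    ]]), 'ft_force': array([-0.2531, -0.1225, -0.0411]), 'wrist_torque': array([-0.0126,  0.03  ,  0.0152]), 'grip_width': 0.08555334520090836}
h.py
pics
```

View pics/top0.png

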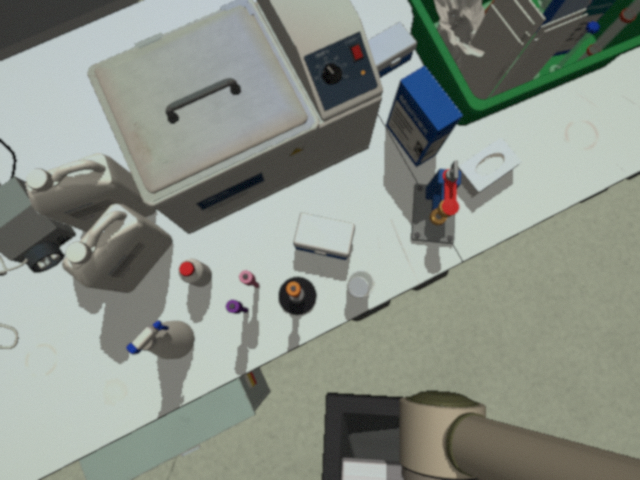

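View pics/scene0.png

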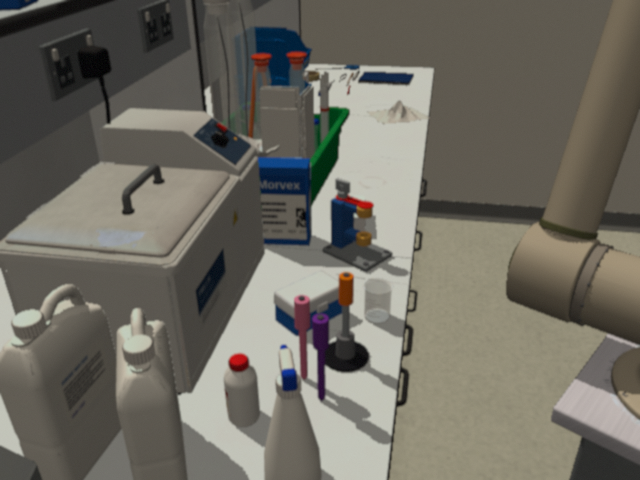

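Top view: bracket base near (433,213), red plate from (455,165) to (450,207), orange sleeve top at (293,287), holder foot (297,296), beaker (360,285), tip box (324,235). The pink and purple look-alikes are at (247,277) and (234,306). Next I measure with masks.

```bash
cat > m1.py <<'E'
from h import *
np.set_printoptions(precision=4,suppress=True)
T=grab('top'); S=grab('scene')
def blobs(im,lo,hi,roi,name):
    x0,y0,x1,y1=roi; hsv=cv2.cvtColor(im['frame'],cv2.COLOR_RGB2HSV)
    m=np.zeros(hsv.shape[:2],np.uint8); m[y0:y1,x0:x1]=cv2.inRange(hsv,lo,hi)[y0:y1,x0:x1]
    n,l,s,c=cv2.connectedComponentsWithStats(m)
    for i in range(1,n):
        if s[i,4]>15: print(name,s[i],c[i])
    return m
blobs(T,(0,0,0),(180,255,60),(265,265,330,325),'foot T')
blobs(T,(5,120,120),(20,255,255),(265,265,330,325),'sleeve T')
blobs(T,(0,180,120),(5,255,255),(420,140,480,230),'red T')
blobs(T,(10,100,80),(30,255,255),(420,190,480,230),'brass T')
blobs(T,(100,100,40),(130,255,255),(420,150,480,230),'blue T')
m=blobs(T,(0,0,60),(180,70,130),(405,170,460,255),'base T')
blobs(S,(5,150,120),(15,255,255),(330,260,360,310),'sleeve S')
blobs(S,(0,180,100),(5,255,255),(325,190,380,220),'red S')
blobs(S,(10,100,80),(30,255,255),(340,195,385,250),'brass S')
for (u,v) in [(297,296),(293,287)]: print(onz(T,u,v,.006),onz(T,u,v,.161))
a=cv2.resize(T['frame'][140:260,390:530],None,fx=5,fy=5,interpolation=cv2.INTER_CUBIC)
cv2.imwrite('pics/topc.png',a[:,:,::-1])
E
python3 m1.py
```

```text
foot T [280 278  36  37 736] [298.072  297.8655]
sleeve T [286 282  15  14 136] [292.9044 288.3603]
red T [442 183  16  32 296] [449.598  201.1014]
brass T [430 201  18  23 173] [437.9884 215.0636]
blue T [420 150   7  11  31] [422.5484 154.0645]
blue T [426 170  18  39 391] [435.5678 189.2941]
blue T [457 171   4  14  33] [459.0606 178.2121]
base T [ 405  170   49   85 2312] [424.6998 213.1362]
base T [446 170  13  11  84] [452.6786 174.3452]
base T [457 185   3  10  20] [458.4 189.4]
sleeve S [340 274  13   7  68] [345.8824 277.2206]
red S [345 197  27  11 122] [359.3852 202.7459]
brass S [357 206  15  12 127] [363.2913 212.1732]
brass S [357 231  14  15 174] [363.4023 238.046 ]
[0.4602 0.2676 0.006 ] [0.4488 0.2597 0.161 ]
[0.4782 0.277  0.006 ] [0.4638 0.2676 0.161 ]
```

View pics/topc.png

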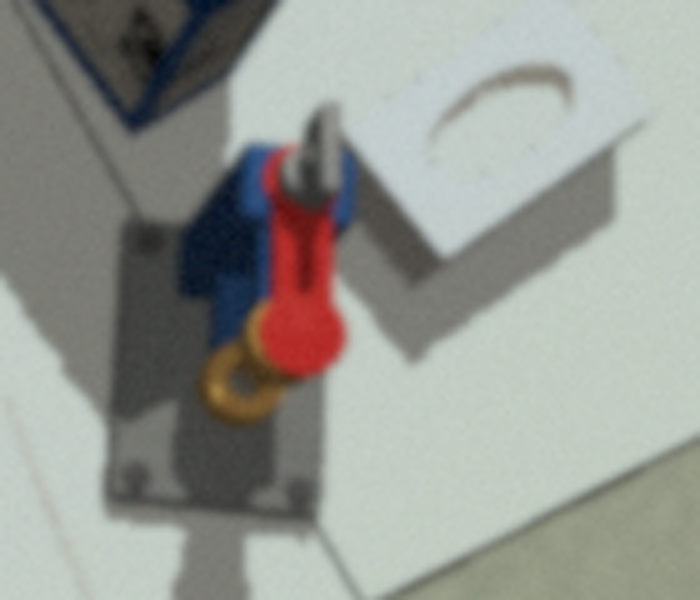

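```bash
cat > m2.py <<'E'
from h import *
np.set_printoptions(precision=4,suppress=True)
T=grab('top')
c=lambda x,y,z:onz(T,390+x/5,140+y/5,z)
for n,a in dict(FL=(108,507,.012),FR=(320,520,.012),BL=(130,222,.012),low=(243,382,.055),cov=(303,333,.124),nut=(312,185,.135),bladetop=(327,110,.161),tube=(0,0,0)).items(): print(n,c(*a))
print('foot',onz(T,298.1,297.4,.006),'sleeve',onz(T,292.9,288.4,.161))
FL,FR,BL=c(108,507,.012),c(320,520,.012),c(130,222,.012)
print(np.linalg.norm(FL-FR),np.linalg.norm(FL-BL),np.degrees(np.arctan2(*(BL-FL)[1::-1])),np.degrees(np.arctan2(*(FL-FR)[1::-1]))-90)
print('bottle',onz(T,187,268,.111),'beaker',onz(T,360,285,.069),'box',onz(T,325,228,.062))
print('pink',onz(T,247,277,.16),'purp',onz(T,234,306,.16),'bluebox',onz(T,425,100,.15))
for p in [(.5,-.03,.055)]: pass
S=grab('scene')
print('low S',onz(S,363.4,233,.055),'sleeve S',onz(S,346,274,.161))
E
python3 m2.py
```

```text
FL [0.5868 0.0354 0.012 ]
FR [ 0.5862 -0.053   0.012 ]
BL [0.7122 0.0278 0.012 ]
low [ 0.6321 -0.0095  0.055 ]
cov [ 0.6334 -0.0137  0.124 ]
nut [ 0.6876 -0.014   0.135 ]
bladetop [ 0.707  -0.0119  0.161 ]
tube [0.8164 0.0842 0.    ]
foot [0.4575 0.2651 0.006 ] sleeve [0.4614 0.2676 0.161 ]
0.08838069565546675 0.12563233323958964 -3.467991628990379 -0.36677420333010957
bottle [0.4923 0.4687 0.111 ] beaker [0.4835 0.1447 0.069 ] box [0.5937 0.2179 0.062 ]
pink [0.4766 0.3483 0.16  ] purp [0.4258 0.3661 0.16  ] bluebox [0.8331 0.0418 0.15  ]
low S [ 0.636  -0.0114  0.055 ] sleeve S [0.4619 0.2672 0.161 ]
```

```bash
python3 -m crank '[0,0,-0.0146,0.0333,0.0327,0.0022,100,0,0,-0.0146,0.0333,0.0327,0.0022,100,0,0,-0.0146,0.0333,0.0327,0.0022,100,0,0,-0.0146,0.0333,0.0327,0.0022,100,0,0,-0.0146,0.0333,0.0327,0.0022,100,0,0,-0.0146,0.0333,0.0327,0.0022,100,0,0,-0.0146,0.0333,0.0327,0.0022,100,0,0,-0.0146,0.0333,0.0327,0.0022,100,0,0,-0.0146,0.0333,0.0327,0.0022,100,0,0,-0.0146,0.0333,0.0327,0.0022,100,0,0,-0.0146,0.0333,0.0327,0.0022,100,0,0,-0.0146,0.0333,0.0327,0.0022,100,0,0,-0.0146,0.0333,0.0327,0.0022,100,0,0,-0.0146,0.0333,0.0327,0.0022,100,0,0,-0.0146,0.0333,0.0327,0.0022,100,0,0,-0.0146,0.0333,0.0327,0.0022,100,0,0,0,0,0,0,100,0,0,0,0,0,0,100]'
python3 -c "
from h import *
grab('wrist','w1.png'); print(observe()['position'],observe()['q'])"
```

```text
time_s: 2.15
position: [0.6604, -0.0112, 0.2797]
tool_rot: [[0.002, -1.0, -0.001], [-1.0, -0.002, -0.0], [0.0, 0.001, -1.0]]
ft_force: [-0.8, -0.4, 0.5]
grip_width: 0.0852
[ 0.65995235 -0.01205759  0.28019441] [-1.12941170e+01  3.25421904e+01  5.04098612e+01 -1.78828224e-02
  9.70881467e+01  7.86796849e+01]
```

View pics/w1.png

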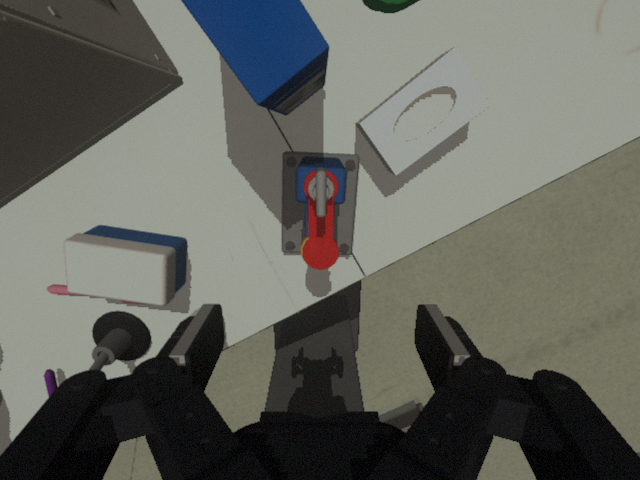

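Blade runs (321,170)→(320,215), along the plate; plate disc at (320,251); base corners (283,152), (358,155), (281,254), (352,255).

```bash
cat > m3.py <<'E'
from h import *
np.set_printoptions(precision=4,suppress=True)
W=grab('wrist'); o=lambda u,v,z:print((u,v,z),onz(W,u,v,z))
o(321,171,.161);o(320,214,.161);o(321,186,.124);o(320,251,.124)
P=[onz(W,u,v,.012) for u,v in [(283,152),(358,155),(352,255),(281,254)]]
print(np.array(P))
hsv=cv2.cvtColor(W['frame'],cv2.COLOR_RGB2HSV)
m=cv2.inRange(hsv,(0,180,80),(6,255,255)); m[:228]=0; m[290:]=0
c,r=cv2.minEnclosingCircle(cv2.findNonZero(m)); print(c,r); o(*c,.124)
g=cv2.inRange(hsv,(0,0,90),(180,60,255)); g[:165]=0;g[220:]=0;g[:,:312]=0;g[:,330:]=0
n,l,s,cc=cv2.connectedComponentsWithStats(g); i=1+s[1:,4].argmax(); print(s[i],cc[i]); print(cv2.minAreaRect(np.argwhere(l==i)[:,::-1].astype(np.float32)))
E
python3 m3.py
```

```text
(321, 171, 0.161) [ 0.7105 -0.014   0.161 ]
(320, 214, 0.161) [ 0.6782 -0.0133  0.161 ]
(321, 186, 0.124) [ 0.6934 -0.0142  0.124 ]
(320, 251, 0.124) [ 0.6344 -0.0134  0.124 ]
[[ 0.7141  0.029   0.012 ]
 [ 0.7107 -0.0574  0.012 ]
 [ 0.5873 -0.0543  0.012 ]
 [ 0.5887  0.0358  0.012 ]]
(319.5, 246.35000610351562) 21.655866622924805
(319.5, 246.35000610351562, 0.124) [ 0.6388 -0.0129  0.124 ]
[316 170   8  46 352] [319.4716 192.1534]
((319.4999694824219, 192.49998474121094), (44.99999237060547, 6.999999046325684), 90.0)
```

```bash
python3 -m crank '[0,0,0,0.034,-0.0015,0,60,0,0,0,0,0,-0.027,60,0,0,0,0,0,-0.027,60,0,0,0,0,0,-0.027,60,0,0,0,0,0,-0.027,60,0,0,0,0,0,-0.013,60,0,0,0,0,0,-0.013,60,0,0,0,0,0,0,0,0,0,0,0,0,0,0,0,0,0,0,0,0,0,0,0,0,0,0,0,0]' 40
```

```text
time_s: 3.35
position: [0.6945, -0.0126, 0.1479]
tool_rot: [[0.001, -1.0, 0.002], [-1.0, -0.001, 0.001], [-0.001, -0.002, -1.0]]
ft_force: [-0.1, 5.1, 3.6]
grip_width: 0.0181
```

```bash
python3 -m crank '[0,0,0,0,0,0,0,0,0,0,0,0,0,0,0,0,0,0,0,0,0]'
```

```text
time_s: 3.65
position: [0.6945, -0.0126, 0.1479]
tool_rot: [[0.001, -1.0, 0.002], [-1.0, -0.001, 0.001], [-0.001, -0.002, -1.0]]
ft_force: [-1.1, 5.6, 3.0]
grip_width: 0.0175
```

```bash
python3 -c "
from h import *
a=grab('wrist')['frame'][120:420,160:480]; b=grab('scene')['frame'][150:270,300:420]
a=cv2.resize(a,(480,450)); b=cv2.resize(b,None,fx=3,fy=3,interpolation=2); c=np.zeros((450,840,3),np.uint8); c[:,:480]=a; c[:360,480:]=b[:, :360]
cv2.imwrite('pics/w2.png',c[:,:,::-1]); print(observe())"
```

```text
{'time_s': 3.75, 'q': array([-1.07985538e+01,  4.05633062e+01,  5.67351314e+01,  6.46212383e-02,
        8.25953851e+01,  7.91434397e+01]), 'qvel': array([0.03698574, 0.07521857, 0.10829062, 0.01486773, 0.00720718,
       0.00067166]), 'joint_efforts': array([-3.71169135e+00, -5.81685233e+01, -2.24810368e+01, -1.29166625e+00,
       -5.56284897e-01,  7.59171846e-03]), 'position': array([ 0.69453638, -0.01257628,  0.14789869]), 'tool_rot': array([[ 8.68848460e-04, -9.99997562e-01,  2.02995539e-03],
       [-9.99999342e-01, -8.67324635e-04,  7.51428660e-04],
       [-7.49666198e-04, -2.03060693e-03, -9.99997657e-01]]), 'ft_force': array([-1.63776841,  4.77824205,  3.00579683]), 'wrist_torque': array([0.9474381 , 0.2516204 , 0.02991936]), 'grip_width': 0.017847773488483404}
```

View pics/w2.png

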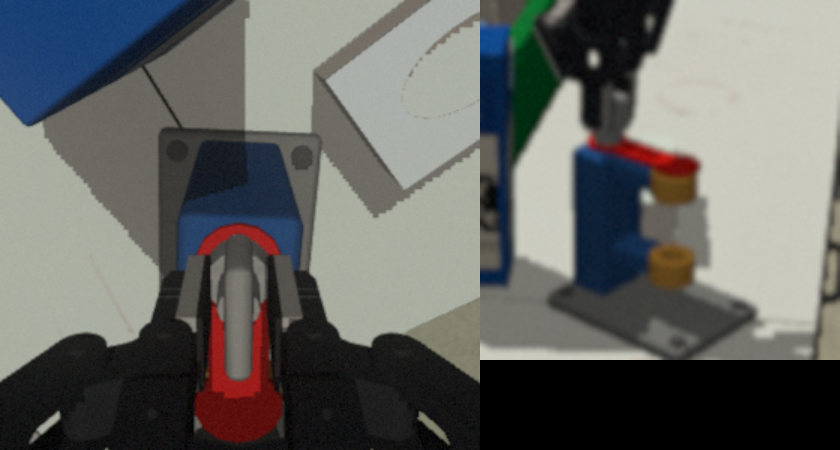

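Fingers straddle the nut correctly, but the tips pinched the hub. I'll open, rise 6 mm and close on the blade.

```bash
python3 -m crank '[0,0,0,0,0,0,35,0,0,0,0,0,0.0065,35,0,0,0,0,0,0,0,0,0,0,0,0,0,0,0,0,0,0,0,0,0,0,0,0,0,0,0,0]' 40
```

```text
time_s: 4.35
position: [0.6946, -0.0125, 0.1541]
tool_rot: [[0.001, -1.0, 0.002], [-1.0, -0.001, 0.001], [-0.001, -0.002, -1.0]]
ft_force: [-1.1, 4.8, 5.0]
grip_width: 0.0071
```

```bash
python3 -m crank '[0,0,0.11,0,0.001,0,0,0,0,0.11,0,0,0,0,0,0,0.11,0,0,0,0,0,0,0.11,0,0,0,0,0,0,0.11,0,0,0,0,0,0,0.11,0,0,0,0,0,0,0,0,0,0,0]'
```

```text
time_s: 5.05
position: [0.6946, -0.0124, 0.1541]
tool_rot: [[0.616, -0.788, 0.002], [-0.788, -0.616, -0.0], [0.002, -0.001, -1.0]]
ft_force: [-0.3, 1.3, 5.8]
grip_width: 0.0073
```

```bash
python3 -m crank '[0,0,0.11,0,0,0,0,0,0,0.11,0,0,0,0,0,0,0.11,0,0,0,0,0,0,0.11,0,0,0,0,0,0,0.11,0,0,0,0,0,0,0.11,0,0,0,0,0,0,0.03,0,0,0,0,0,0,0,0,0,0,0]'; python3 -c "
from h import *
o=observe(); print(o['wrist_torque'],o['q'])"
```

```text
time_s: 5.85
position: [0.6946, -0.0124, 0.1541]
tool_rot: [[0.976, -0.218, 0.002], [-0.218, -0.976, -0.0], [0.002, -0.0, -1.0]]
ft_force: [0.3, 1.2, 5.4]
grip_width: 0.0069
[0.27412105 0.00252153 0.04276406] [-1.07622687e+01  4.02982011e+01  5.62175635e+01  5.90613846e-03
  8.33630583e+01  1.82160737e+00]
```

```bash
python3 -m crank '[0,0,0,0,0,0,40,0,0,0,0,0,0,40,0,0,0,0,0,0,40,0,0,0,0,0,0.03,60,0,0,0,0,0,0.04,80,0,0,0,-0.03,-0.02,0.04,100,0,0,0,-0.03,-0.03,0.02,100,0,0,0,0,0,0,100,0,0,0,0,0,0,100]'
python3 -c "
from h import *
grab('wrist','w3.png'); print(observe()['position'])"
```

```text
time_s: 6.75
position: [0.6361, -0.0614, 0.2806]
tool_rot: [[0.975, -0.22, 0.001], [-0.22, -0.975, -0.0], [0.001, -0.0, -1.0]]
ft_force: [0.6, 0.8, -0.8]
grip_width: 0.0855
[ 0.63636682 -0.0608086   0.27955098]
```

View pics/w3.png

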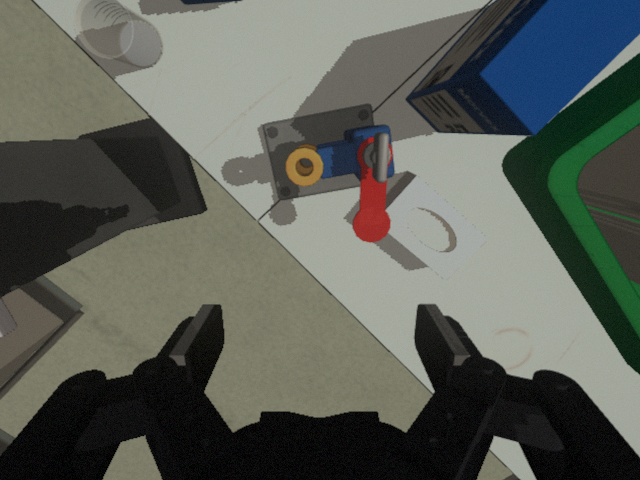

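Cover is aside; upper bushing ring is at about (305,166), plate now toward (372,224).

```bash
cat > ring.py <<'E'
from h import *
np.set_printoptions(precision=4,suppress=True)
W=grab('wrist'); hsv=cv2.cvtColor(W['frame'],cv2.COLOR_RGB2HSV)
m=cv2.inRange(hsv,(12,110,120),(32,255,255)); m[:130]=0;m[200:]=0;m[:,:270]=0;m[:,345:]=0
m=cv2.morphologyEx(m,cv2.MORPH_OPEN,np.ones((2,2)))
cs,h=cv2.findContours(m,cv2.RETR_CCOMP,cv2.CHAIN_APPROX_NONE)
for c,k in zip(cs,h[0]):
    if len(c)>15:
        e=cv2.fitEllipse(c); print('hole' if k[3]>=0 else 'outer',len(c),e, onz(W,*e[0],.12))
for u,v,z in [(372,224,.124),(375,155,.124)]: print(onz(W,u,v,z))
o=observe(); print(o['position'])
E
python3 ring.py
```

```text
outer 105 ((305.08154296875, 168.47042846679688), (36.2775993347168, 37.350135803222656), 160.9591064453125) [ 0.6344 -0.0108  0.12  ]
hole 55 ((305.349365234375, 168.60086059570312), (18.926328659057617, 19.529951095581055), 155.7412872314453) [ 0.6346 -0.011   0.12  ]
[ 0.681  -0.0702  0.124 ]
[ 0.6935 -0.0124  0.124 ]
[ 0.6366 -0.0605  0.279 ]
```

```bash
python3 -m crank '[0,0,0,-0.0225,0.035,0.001,100,0,0,0,-0.0225,0.035,0.001,100,0,0,0,-0.0225,0.035,0.001,100,0,0,0,-0.0225,0.035,0.001,100,0,0,0,-0.0225,0.035,0.001,100,0,0,0,-0.0225,0.035,0.001,100,0,0,0,-0.0225,0.035,0.001,100,0,0,0,-0.0225,0.035,0.001,100,0,0,0,0,0,0,100,0,0,0,0,0,0,100]'
python3 -c "
from h import *
grab('wrist','w4.png'); print(observe()['position'])"
```

```text
time_s: 7.85
position: [0.4561, 0.2203, 0.2874]
tool_rot: [[0.976, -0.216, -0.001], [-0.216, -0.976, -0.0], [-0.001, 0.001, -1.0]]
ft_force: [0.3, -1.6, 0.5]
grip_width: 0.0855
[0.45657831 0.21947487 0.28739911]
```

View pics/w4.png

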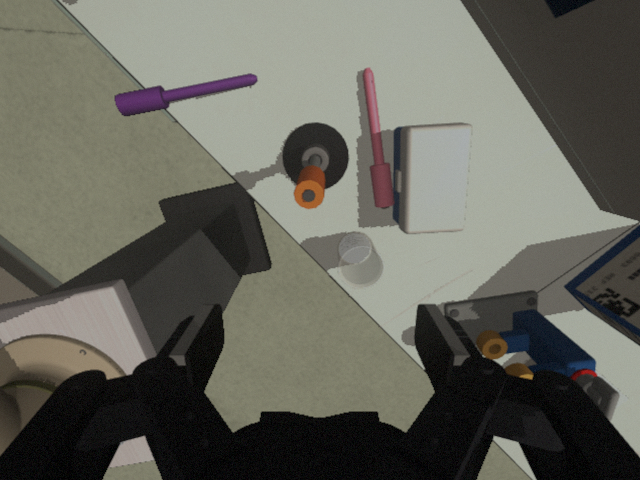

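Sleeve top at about (309,194), foot (315,156), tube top (316,159).

```bash
cat > m5.py <<'E'
from h import *
np.set_printoptions(precision=4,suppress=True)
W=grab('wrist'); hsv=cv2.cvtColor(W['frame'],cv2.COLOR_RGB2HSV)
m=cv2.inRange(hsv,(0,0,0),(180,255,75)); m[:115]=0;m[195:]=0;m[:,:275]=0;m[:,352:]=0
c=max(cv2.findContours(m,0,1)[0],key=cv2.contourArea); e=cv2.fitEllipse(cv2.convexHull(c)); print('foot',e,onz(W,*e[0],.006))
v=cv2.inRange(hsv,(5,150,190),(18,255,255)); v[:150]=0;v[230:]=0
c=max(cv2.findContours(v,0,1)[0],key=cv2.contourArea); print(cv2.boundingRect(c)); e=cv2.fitEllipse(cv2.convexHull(c)); print('top',e,onz(W,*e[0],.161))
print(onz(W,309,194.5,.161),onz(W,316,159,.046)); print(observe()['position'])
f=np.array([*onz(W,315,156,.006)]); 
E
python3 m5.py
```

```text
foot ((314.2386779785156, 155.57431030273438), (65.56466674804688, 67.18475341796875), 169.71121215820312) [0.4607 0.2694 0.006 ]Traceback (most recent call last):
  File "m5.py", line 7, in <module>
    c=max(cv2.findContours(v,0,1)[0],key=cv2.contourArea); print(cv2.boundingRect(c)); e=cv2.fitEllipse(cv2.convexHull(c)); print('top',e,onz(W,*e[0],.161))
ValueError: max() iterable argument is empty
```

```bash
sed -i 's/(5,150,190),(18/(3,130,170),(20/; s/c=max(cv2.findContours(v/print(hsv[194,290:330]);c=max(cv2.findContours(v/' m5.py; python3 m5.py | cut -c1-300
```

```text
foot ((313.92120361328125, 155.18637084960938), (65.66861724853516, 67.30162048339844), 166.1296844482422) [0.4608 0.2694 0.006 ]
[[ 41  16 171]
 [ 40  18 169]
 [ 15  56 159]
 [ 12 151 159]
 [ 13 185 164]
 [ 13 185 164]
 [ 13 185 161]
 [ 13 185 163]
 [ 13 181 165]
 [ 13 184 159]
 [ 12 161 125]
 [ 11  71  75]
 [ 19  28  72]
 [ 24  19  66]
 [  8  15  68]
 [ 18  18  72]
 [ 20  22  70]
 [ 18  18  71]
 [  5  21  74]
 [ 20  10  73]
 [  9  25  71]
 [ 23  28  73]
 [ 17  26  69]
 [ 12 127 108]
 [ 13 183 148]
 [ 13 180 164]
 [ 13 185 164]
 [ 13 184 165]
 [ 13 183 163]
 [ 12 181 166]
 [ 13 184 165]
 [ 13 187 162]
 [ 12 110 155]
 [ 25  31 157]
 [ 44  20 169]
 [ 41  21 171]
 [ 46  19 171]
 [ 43  18 170]
 [ 40  22 172]
 [ 40  18 170]]Traceback (most recent call last):
  File "m5.py", line 7, in <module>
    print(hsv[194,290:330]);c=max(cv2.findContours(v,0,1)[0],key=cv2.contourArea); print(cv2.boundingRect(c)); e=cv2.fitEllipse(cv2.convexHull(c)); print('top',e,onz(W,*e[0],.161))
                              ~~~^^^^^^^^^^^^^^^^^^^^^^^^^^^^^^^^^^^^^^^^^^^^^^^^
ValueError: max() iterable argument is empty
```

```bash
sed -i 's/(3,130,170),(20/(8,130,140),(18/; s/print(hsv.194,290:330.);//' m5.py; python3 m5.py | cut -c1-300
```

```text
foot ((313.71356201171875, 155.01832580566406), (65.70145416259766, 67.14811706542969), 168.4836883544922) [0.4608 0.2694 0.006 ]
(292, 178, 30, 29)
top ((306.8979187011719, 192.1234130859375), (28.186389923095703, 29.242204666137695), 81.28704833984375) [0.4544 0.2542 0.161 ]
[0.4555 0.252  0.161 ] [0.4635 0.2675 0.046 ]
[0.457  0.2185 0.2877]
```

```bash
cat > m6.py <<'E'
from h import *
np.set_printoptions(precision=4,suppress=True)
T=grab('top');S=grab('scene');W=grab('wrist')
for n,p in dict(up=(.6345,-.011,.12),low=(.6345,-.011,.055),foot=(.459,.267,.006),sl=(.459,.267,.161),sl2=(.4544,.2542,.161)).items(): print(n,*[proj(i,p) for i in (T,S,W)])
def cen(im,roi,lo=(3,130,100),hi=(20,255,255)):
    x0,y0,x1,y1=roi; m=cv2.inRange(cv2.cvtColor(im['frame'],cv2.COLOR_RGB2HSV),lo,hi)[y0:y1,x0:x1]
    print(np.array(cv2.boundingRect(m))+[x0,y0,0,0])
cen(T,(265,265,330,325));cen(S,(325,260,365,330)); cen(W,(280,160,340,230))
M=np.array(W['world_to_cam']); print(-M[:3,:3].T@M[:3,3], observe()['position'])
a=cv2.resize(T['frame'][250:340,250:370],(480,360),interpolation=2);b=cv2.resize(S['frame'][255:375,280:400],(360,360),interpolation=2)
cv2.imwrite('pics/c6.png',cv2.hconcat([a,b[:,:320]])[:,:,::-1])
E
python3 m6.py
```

```text
up [448.5484 206.5439] [364.6866 205.2419] [525.0385 384.551 ]
low [439.3468 215.3118] [363.8601 233.2855] [495.2848 347.5441]
foot [297.2326 296.5967] [346.4275 352.6894] [312.6676 157.2646]
sl [293.1697 289.7958] [347.5692 274.5942] [308.945  174.0634]
sl2 [300.4356 292.9043] [355.0182 272.1999] [306.9435 191.8198]
[265 265   0   0]
[344 271  18  33]
[293 164  30  43]
[0.4737 0.2973 0.4167] [0.4568 0.2186 0.2879]
```

View pics/c6.png

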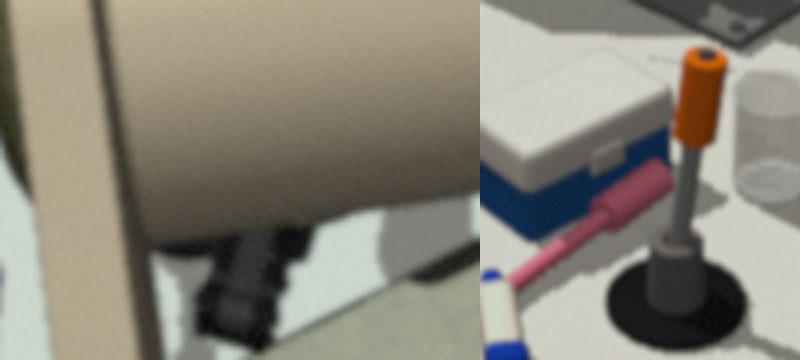

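The shaft has come to lean about 0.1 rad (toward -y), and the look-alikes have fallen over by themselves. I'll put the jaws along the lean so that closing straightens it.

```bash
python3 -m crank '[0,0,0.139,0.0002,0.0049,0,100,0,0,0.139,0.0002,0.0049,0,100,0,0,0.139,0.0002,0.0049,0,100,0,0,0.139,0.0002,0.0049,0,100,0,0,0.139,0.0002,0.0049,0,100,0,0,0.139,0.0002,0.0049,0,100,0,0,0.139,0.0002,0.0049,0,100,0,0,0.139,0.0002,0.0049,0,100,0,0,0.139,0.0002,0.0049,0,100,0,0,0.139,0.0002,0.0049,0,100,0,0,0,0,0,-0.03,100,0,0,0,0,0,-0.03,100,0,0,0,0,0,-0.03,100,0,0,0,0,0,0,100,0,0,0,0,0,0,100]'
python3 - <<'E'
from h import *
np.set_printoptions(precision=4,suppress=True)
W=grab('wrist','w7.png'); S=grab('scene')
m=cv2.inRange(cv2.cvtColor(W['frame'],cv2.COLOR_RGB2HSV),(8,130,100),(18,255,255))
print(cv2.boundingRect(m)); o=observe(); print(o['position'],o['q'],o['tool_rot'])
for p in [(.4544,.2542,.161),(.459,.2675,.006),(.459,.2675,.161)]: print(proj(W,p),proj(S,p))
m=cv2.inRange(cv2.cvtColor(S['frame'],cv2.COLOR_RGB2HSV),(8,130,100),(18,255,255))[255:330,325:380]; print(cv2.boundingRect(m))
E
```

```text
time_s: 9.7
position: [0.4589, 0.268, 0.1989]
tool_rot: [[0.391, 0.92, 0.0], [0.92, -0.391, 0.0], [0.0, 0.0, -1.0]]
ft_force: [-0.2, -0.6, 0.3]
grip_width: 0.0853
(273, 267, 46, 39)
[0.4592 0.2682 0.1999] [ 17.5257  22.1137  81.7962   0.001   75.9198 -49.4632] [[ 0.3909  0.9204  0.0028]
 [ 0.9204 -0.3909  0.0009]
 [ 0.0019  0.0022 -1.    ]]
[294.5061 287.7407] [355.0182 272.1999]
[319.3525 215.9746] [346.2411 352.8378]
[319.961  286.1317] [347.3677 274.7284]
(19, 16, 18, 33)
```

View pics/w7.png

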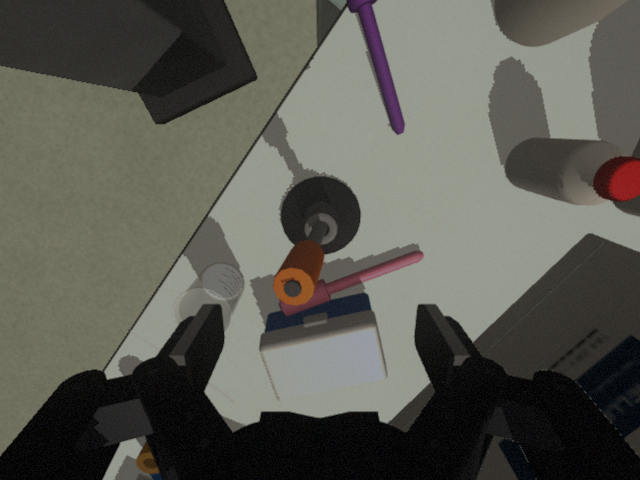

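```bash
python3 -m crank '[0,0,0,0,0,-0.022,100,0,0,0,0,0,-0.022,100,0,0,0,0,0,-0.021,100,0,0,0,0,0,0,50,0,0,0,0,0,0,40,0,0,0,0,0,0,30,0,0,0,0,0,0,20,0,0,0,0,0,0,10,0,0,0,0,0,0,0,0,0,0,0,0,0,0,0,0,0,0,0,0,0]' 50
```

```text
time_s: 10.9
position: [0.4588, 0.2679, 0.1344]
tool_rot: [[0.391, 0.921, 0.002], [0.921, -0.391, -0.0], [0.0, 0.002, -1.0]]
ft_force: [-0.9, -2.0, 7.7]
grip_width: 0.0226
```

```bash
python3 -m crank '[0,0,0,0,0,0.01,0,0,0,0,0,0,0.015,0,0,0,0,0,0,0.02,0,0,0,0,0,0,0.02,0,0,0,0,0,0,0.025,0,0,0,0,0,0,0.025,0,0,0,0,0,0,0.025,0,0,0,0,0,0,0.02,0,0,0,0,0,0,0,0,0,0,0,0,0,0,0]'
python3 - <<'E'
from h import *
a=grab('scene')['frame'][200:380,260:440]; b=grab('wrist')['frame'][160:460,160:480]
cv2.imwrite('pics/c8.png',cv2.hconcat([cv2.resize(a,(450,450),interpolation=2),cv2.resize(b,(350,450))])[:,:,::-1]); print(observe()['position'],observe()['grip_width'])
E
```

```text
time_s: 11.9
position: [0.458, 0.2681, 0.2928]
tool_rot: [[0.391, 0.921, -0.0], [0.921, -0.391, -0.0], [-0.0, -0.0, -1.0]]
ft_force: [-1.0, -0.5, -1.2]
grip_width: 0.0231
[0.45789374 0.26797167 0.29194346] 0.02326675000663457
```

View pics/c8.png

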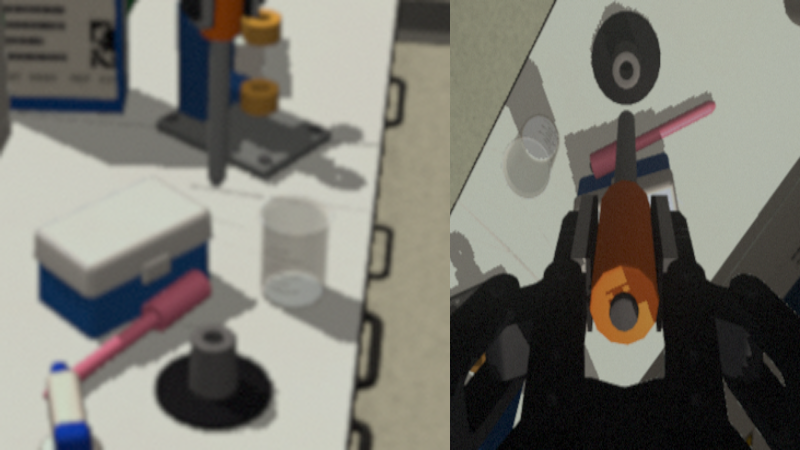

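```bash
cat > m9.py <<'E'
from h import *
np.set_printoptions(precision=4,suppress=True)
W=grab('wrist');S=grab('scene'); o=observe(); P=o['position']; zt=P[2]-.1285; print(P,zt)
tw=onz(W,320.9,237,zt); print('tip W',tw,'top W',onz(W,320,362,zt+.155),'tip S',onz(S,346.8,272.5,zt))
for a in (0,): print('expected vertical: tipW',proj(W,[P[0],P[1],zt]),'topW',proj(W,[P[0],P[1],zt+.155]),'tipS',proj(S,[P[0],P[1],zt]),'upS',proj(S,[P[0],P[1],zt+.1]))
h=cv2.cvtColor(W['frame'],cv2.COLOR_RGB2HSV)
m=cv2.inRange(h,(8,170,150),(22,255,255)); c=max(cv2.findContours(m,0,1)[0],key=cv2.contourArea); print('sleeve top ell',cv2.minEnclosingCircle(c))
g=cv2.cvtColor(S['frame'],cv2.COLOR_RGB2GRAY)
for v in (222,240,256,268,274): print(v,g[v,334:362])
gw=cv2.cvtColor(W['frame'],cv2.COLOR_RGB2GRAY)
for v in (238,250,270): print(v,gw[v,308:334])
print('col321',gw[225:250,321])
E
python3 m9.py
```

```text
[0.4581 0.268  0.2921] 0.16357690614018067
tip W [0.459  0.2681 0.1636] top W [0.4569 0.2678 0.3186] tip S [0.4612 0.2662 0.1636]
expected vertical: tipW [320.3967 236.0047] topW [321.8373 364.2412] tipS [347.6555 273.6674] upS [348.5061 215.7672]
sleeve top ell ((317.5, 364.5), 29.436471939086914)
222 [ 32  30  30  29  30  29  30  30  30  44  60  67  66  65  64  60  58  51
  44  59  85  95  98 100  98  98  97  99]
240 [26 29 29 28 28 28 30 28 36 52 64 68 66 65 64 61 56 48 40 40 42 45 54 63
 65 71 71 71]
256 [60 52 52 53 56 57 60 62 66 70 69 65 65 64 63 59 58 59 65 66 65 67 77 91
 94 90 80 74]
268 [193 195 194 194 194 194 196 193 174 127  82  65  64  62  61  73 125 178
 196 195 187 173 153 129 111  93  73  63]
274 [202 198 191 184 183 189 192 191 191 181 152 116  95 101 132 171 194 200
 202 203 203 203 204 204 202 203 202 203]
238 [175 175 177 175 178 148  87  46  52  51  50  52  54  51  55  55  57  55
  51  65  87 107 109 110 109 111]
250 [106 111 108 104  92  59  52  48  47  51  48  51  50  52  54  53  56  56
  56  55  53  87 107 108  97  82]
270 [76 78 69 60 48 49 45 47 48 46 52 49 49 53 51 56 49 53 51 54 49 53 48 36
 41 39]
col321 [ 46  46  47  40  60 151 176 178 121  67  55  55  56  51  51  54  53  53
  51  55  51  52  50  52  51]
```

```bash
python3 -m crank '[0,0,0,0.0085,-0.0135,0,0,0,0,0,0.017,-0.027,0,0,0,0,0,0.019,-0.03,0,0,0,0,0,0.019,-0.03,0,0,0,0,0,0.019,-0.03,0,0,0,0,0,0.019,-0.03,0,0,0,0,0,0.019,-0.03,0,0,0,0,0,0.019,-0.03,0,0,0,0,0,0.019,-0.03,0,0,0,0,0,0.012,-0.02,0,0,0,0,0,0.006,-0.0085,0,0,0,0,0,0,0,0,0,0,0,0,0,0,0,0]' 60
python3 - <<'E'
from h import *
W=grab('wrist');S=grab('scene');a=S['frame'][150:260,310:420]; b=W['frame'][120:420,200:440]
cv2.imwrite('pics/c10.png',cv2.hconcat([cv2.resize(a,(440,500),interpolation=2),cv2.resize(b,(360,450)) if 0 else cv2.resize(b,(360,500))])[:,:,::-1])
P=observe()['position'];print(P)
for z in (P[2]-.1285,.12):
  for xy in (P[:2],(.6345,-.011)): print(proj(W,[*xy,z]),proj(S,[*xy,z]))
E
```

```text
time_s: 13.4
position: [0.6345, -0.0103, 0.2931]
tool_rot: [[0.39, 0.921, -0.0], [0.921, -0.39, 0.0], [0.0, -0.001, -1.0]]
ft_force: [0.1, -0.6, -0.5]
grip_width: 0.0226
[ 0.6343758  -0.00977335  0.29346671]
[320.55812665 235.39605147] [364.96310885 185.1669644 ]
[319.21670785 236.09779112] [365.28445035 184.95375843]
[320.29094716 220.77082204] [364.37071057 205.46515177]
[319.13280552 221.38549331] [364.68655877 205.2418657 ]
```

View pics/c10.png

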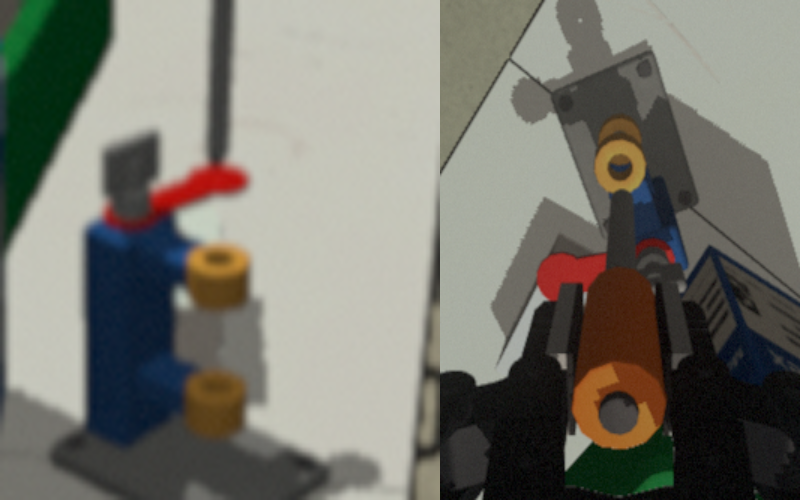

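```bash
python3 -m crank '[0,0,0,0,0,-0.01,0,0,0,0,0,0,-0.012,0,0,0,0,0,0,-0.01,0,0,0,0,0,0,0,0,0,0,0,0,0,0,0]' 60
cat > m11.py <<'E'
from h import *
np.set_printoptions(precision=4,suppress=True)
W=grab('wrist');S=grab('scene');P=observe()['position'];zt=P[2]-.1285;print(P,zt)
def ell(im,roi,name):
    x0,y0,x1,y1=roi; h=cv2.cvtColor(im['frame'],cv2.COLOR_RGB2HSV); m=cv2.inRange(h,(10,100,110),(32,255,255))[y0:y1,x0:x1]
    c=max(cv2.findContours(m,0,1)[0],key=cv2.contourArea); c=c+[x0,y0]; e=cv2.fitEllipse(cv2.convexHull(c)); print(name,cv2.boundingRect(c),e,onz(im,*e[0],.12))
ell(W,(295,195,345,240),'W ring')
gs=cv2.cvtColor(S['frame'],cv2.COLOR_RGB2GRAY);gw=cv2.cvtColor(W['frame'],cv2.COLOR_RGB2GRAY)
for v in (165,175,185,190,194,198,202,206,210): print('S',v,gs[v,350:382])
for v in (226,230,234,238,244,250): print('W',v,gw[v,300:342])
for xy in (P[:2],(.6345,-.011)): print([np.r_[proj(W,[*xy,z]),proj(S,[*xy,z])] for z in (zt,zt+.02,.12)])
a=S['frame'][170:250,335:395]; b=W['frame'][190:270,280:360]
cv2.imwrite('pics/c11.png',cv2.hconcat([cv2.resize(a,(375,500),interpolation=2),cv2.resize(b,(425,500),interpolation=2)])[:,:,::-1])
E
python3 m11.py
```

```text
time_s: 14.0
position: [0.6348, -0.0108, 0.2609]
tool_rot: [[0.391, 0.921, -0.001], [0.921, -0.391, 0.0], [-0.0, -0.001, -1.0]]
ft_force: [0.5, -0.2, -0.1]
grip_width: 0.0233
[ 0.635  -0.0109  0.2616] 0.13310018386792938
W ring (317, 211, 23, 29) ((327.1395263671875, 225.1020050048828), (20.72894859313965, 31.04583168029785), 144.81277465820312) [ 0.6323 -0.0033  0.12  ]
S 165 [197 197 196 196 197 197 197 196 197 196 195 180 139  90  66  62  63  91
 143 183 196 196 197 197 197 196 196 197 195 196 196 197]
S 175 [198 197 197 199 197 198 197 198 198 198 194 173 117  71  61  61  73 123
 174 192 196 196 195 195 194 195 195 197 196 195 197 197]
S 185 [159 189 198 197 197 199 196 196 191 186 170 131  87  65  61  63  83 131
 173 188 194 196 197 198 197 197 198 197 196 197 198 196]
S 190 [163 162 151 136 125 111  92  77  70  72  74  76  66  63  62  61  62  65
  67  69  85 118 159 187 198 198 199 198 197 197 196 198]
S 194 [ 63  64  62  66  70  76  87  99 111 120 119  98  75  64  60  69 106 156
 184 193 196 197 199 198 198 198 199 197 198 197 198 197]
S 198 [ 41  38  50  88 145 188 203 204 20
[... 1170 characters left out ...]
36 137 142 143 145 139
 108  64  50  54  37  40]
W 244 [ 98  97  98  96  99  98  99  98  98 107 119 131 124  89  49  44  46  43
  48  48  47  47  47  51  49  46  49  50  63 104 111  92  74  66  66  68
  71  68  70  65  65  54]
W 250 [ 84  96 103 100  99  98 100 102 101 101 100  99  83  53  44  42  42  44
  43  47  42  49  48  43  46  48  48  45  47  59  70  70  67  67  70  67
  68  69  69  64  69  69]
[array([320.0697, 236.1219, 364.6206, 199.3508]), array([320.174 , 244.286 , 364.8847, 190.3246]), array([320.0089, 231.3698, 364.45  , 205.1832])]
[array([319.7099, 235.5807, 364.8585, 199.4087]), array([319.787 , 243.7086, 365.1245, 190.3811]), array([319.665 , 230.8501, 364.6866, 205.2419])]
```

View pics/c11.png

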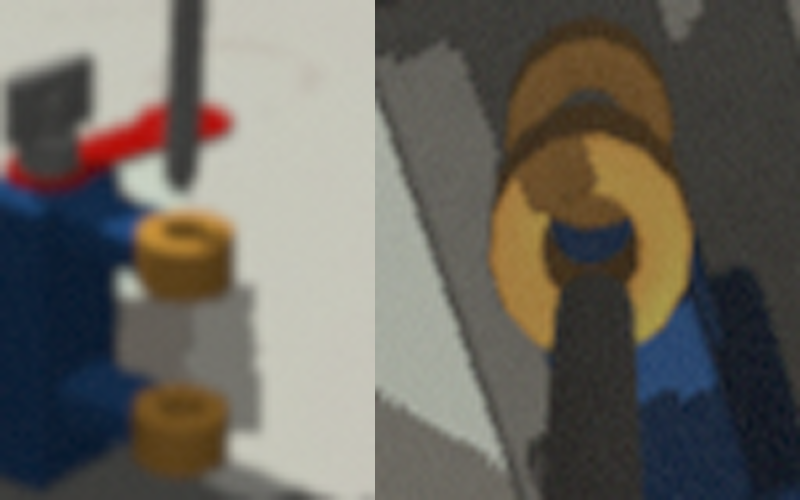

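```bash
python3 -m crank '[0,0,0,-0.0015,0.0002,0,0,0,0,0,0,0,-0.007,0,0,0,0,0,0,-0.007,0,0,0,0,0,0,-0.007,0,0,0,0,0,0,-0.007,0,0,0,0,0,0,-0.007,0,0,0,0,0,0,0,0]' 60; python3 -c "
from h import *
o=observe();print(o['position'],o['ft_force'],o['wrist_torque'])"
```

```text
time_s: 14.8
position: [0.633, -0.0106, 0.2248]
tool_rot: [[0.391, 0.921, -0.002], [0.921, -0.391, 0.0], [-0.0, -0.002, -1.0]]
ft_force: [0.1, 0.6, -1.9]
grip_width: 0.0224
[ 0.63300484 -0.0106182   0.22479194] [ 0.09572896  0.62025024 -1.92041747] [-0.03216083 -0.10114207  0.03768085]
```

```bash
python3 -m crank '[0,0,0,0,0,-0.01,0,0,0,0,0,0,-0.01,0,0,0,0,0,0,-0.01,0,0,0,0,0,0,-0.006,0,0,0,0,0,0,0,0,0,0,0,0,0,0,0]'; python3 - <<'E'
from h import *
o=observe();print(o['position'],o['ft_force'],o['wrist_torque'])
W=grab('wrist');S=grab('scene');a=S['frame'][170:250,335:395]; b=W['frame'][150:270,260:380]
cv2.imwrite('pics/c12.png',cv2.hconcat([cv2.resize(a,(375,500),interpolation=2),cv2.resize(b,(425,500),interpolation=2)])[:,:,::-1])
E
```

```text
time_s: 15.4
position: [0.6335, -0.0107, 0.1902]
tool_rot: [[0.391, 0.921, 0.0], [0.921, -0.391, -0.0], [0.0, 0.0, -1.0]]
ft_force: [-0.2, 1.1, -1.3]
grip_width: 0.0226
[ 0.63350337 -0.01074147  0.19024778] [-0.23059744  1.05031295 -1.32953209] [0.07781922 0.03646095 0.03661562]
```

```bash
python3 - <<'E'
from h import *
np.set_printoptions(precision=3,suppress=True)
S=grab('scene');g=cv2.cvtColor(S['frame'],cv2.COLOR_RGB2GRAY);h=cv2.cvtColor(S['frame'],cv2.COLOR_RGB2HSV)
for v in (192,198,202,220,224,228,230,232): print(v,g[v,350:380])
for z in (.14,.13,.08,.065): print(z,proj(S,(.6345,-.011,z)))
E
```

```text
192 [ 98  88  79  72  71  67  68  65  67  70  71  73  71  67  62  62  64  79
 107 132 154 174 190 200 200 201 201 200 200 200]
198 [ 41  38  47  90 147 192 206 207 207 207 204 182 129  79  64  62  73 125
 179 199 201 201 201 200 201 200 201 201 201 200]
202 [ 40  40  41  43  52  74 103 132 151 167 179 167 119  71  62  63  79 131
 180 197 200 200 202 200 201 201 201 200 201 200]
220 [ 28  23  32  51  77  94  97  96  97  96  90  74  65  63  62  64  82 107
 117 118 117 118 118 119 133 163 192 199 200 202]
224 [ 26  25  35  61  88  98  97  96  99  96  87  73  63  66  64  67  88 107
 118 117 117 117 117 116 123 146 182 198 200 202]
228 [ 38  37  40  53  74  86  90  93  94  93  86  71  65  63  60  67  90 110
 116 117 117 117 118 117 121 146 180 198 201 200]
230 [ 40  41  41  41  45  49  55  60  69  78  84  79  67  59  62  79 101 111
 116 117 117 118 115 117 117 126 155 188 199 201]
232 [ 42  40  41  40  40  42  51  64  73  79  83  85  79  77  78  85  93  96
 102 105 110 113 117 117 116 121 148 186 200 201]
0.14 [364.95  196.311]
0.13 [364.818 200.795]
0.08 [364.173 222.673]
0.065 [363.984 229.066]
```

```bash
python3 -m crank '[0,0,0,0,0,-0.005,0,0,0,0,0,0,-0.005,0,0,0,0,0,0,-0.005,0,0,0,0,0,0,-0.005,0,0,0,0,0,0,0,0]'; python3 -c "
from h import *
o=observe();print(o['position'],o['ft_force'],o['wrist_torque'])"
```

```text
time_s: 16.05
position: [0.6331, -0.0107, 0.1691]
tool_rot: [[0.391, 0.92, -0.002], [0.92, -0.391, 0.0], [-0.0, -0.001, -1.0]]
ft_force: [-0.4, -0.4, -0.4]
grip_width: 0.0226
[ 0.6330961  -0.01069044  0.16914944] [-0.36281303 -0.42284655 -0.41611167] [-0.01146457 -0.02646177 -0.05923823]
```

```bash
python3 -m crank '[0,0,0,0,0,-0.005,0,0,0,0,0,0,-0.005,0,0,0,0,0,0,-0.0055,0,0,0,0,0,0,0,0,0,0,0,0,0,0,0,0,0,0,0,0,0,0]'; python3 - <<'E'
from h import *
np.set_printoptions(precision=3,suppress=True)
o=observe();print(o['position'],o['ft_force'],o['wrist_torque'],o['grip_width'])
S=grab('scene');g=cv2.cvtColor(S['frame'],cv2.COLOR_RGB2GRAY);h=cv2.cvtColor(S['frame'],cv2.COLOR_RGB2HSV)
for v in range(192,256,2): print(v,g[v,358:372],h[v,364])
for z in (.13,.12,.035,.025): print(z,proj(S,(.6345,-.011,z)))
E
```

```text
time_s: 16.65
position: [0.6334, -0.0107, 0.1548]
tool_rot: [[0.391, 0.921, 0.0], [0.921, -0.391, -0.0], [-0.0, 0.0, -1.0]]
ft_force: [-0.8, 0.2, -1.5]
grip_width: 0.0226
[ 0.633 -0.011  0.155] [-0.848  0.21  -1.524] [-0.014  0.206 -0.036] 0.022617234878180934
192 [20 36 55 63 58 54 58 59 61 59 54 56 50 37] [ 11 213  97]
194 [18 35 55 62 58 52 56 61 59 57 56 53 44 31] [ 11 213  96]
196 [29 40 58 63 58 53 56 61 60 58 54 54 60 71] [ 11 215  96]
198 [109  76  62  62  59  53  56  58  58  59  55  65 104 150] [ 11 223  96]
200 [182 142  91  63  60  57  59  60  58  59  55  72 116 167] [ 12 240 105]
202 [146 138 113  89  72  63  61  60  57  70  95 131 166 194] [ 11 210 102]
204 [112 131 135 120  92  68  64  62  66  91 132 160 177 189] [11 69 74]
206 [150 153 142 114  84  68  66  63  64  72  89 101 110 128] [30 12 66]
208 [135 144 144 136 118  96  80  80  81  81  85  86  88 100] [ 16 120  98]
210 [ 89  94 103 107 103  92  83  82  82  80  79  76  71  87] [ 18 177 111]
212 [76 73 71 72 71 72 71 72 71 69 67 65 64 86] [ 18 186  96]
214 [81 72 71 71 72 72 71 71 68 67 66 63 63 83] [ 18 183  95]
216
[... 790 characters left out ...]
 93]
238 [72 77 81 82 83 85 85 83 83 79 79 72 74 98] [ 18 176 113]
240 [ 66  71  72  72  72  73  73  70  71  67  63  66  86 133] [ 18 181  97]
242 [ 67  70  72  71  70  71  70  69  67  66  64  64  83 135] [ 18 187  94]
244 [ 66  70  69  70  70  69  70  68  67  70  70  76  88 114] [ 18 184  93]
246 [ 65  65  66  67  67  65  66  68  69  79  91 102 108 112] [ 17 105  78]
248 [64 65 63 65 66 65 64 64 63 68 72 78 88 97] [45 16 65]
250 [64 65 65 66 65 64 64 64 65 64 65 65 65 68] [40 12 65]
252 [64 64 64 64 66 65 65 65 62 63 64 64 65 65] [30  8 65]
254 [67 66 67 65 64 66 65 65 65 64 64 64 65 64] [30 12 65]
0.13 [364.818 200.795]
0.12 [364.687 205.242]
0.035 [363.614 241.625]
0.025 [363.493 245.745]
```

```bash
python3 -m crank '[0,0,0,0,0,-0.0013,0,0,0,0,0,0,0,0,0,0,0,0,0,0,0,0,0,0,0,0,0,0,0,0,0,0,0,0,0]'; python3 - <<'E'
from h import *
W=grab('wrist'); o=observe(); print(o['position'],o['qvel'].round(2),o['ft_force'],o['grip_width'])
m=cv2.inRange(cv2.cvtColor(W['frame'],cv2.COLOR_RGB2HSV),(0,180,80),(6,255,255)); n,l,s,c=cv2.connectedComponentsWithStats(m); i=1+s[1:,4].argmax(); print(s[i],c[i],onz(W,*c[i],.124))
print(proj(W,(.681,-.0702,.124)))
close_job()
E
```

```text
time_s: 17.2
position: [0.6334, -0.0107, 0.1534]
tool_rot: [[0.391, 0.92, 0.0], [0.92, -0.391, -0.0], [-0.0, 0.0, -1.0]]
ft_force: [0.2, 0.3, -1.2]
grip_width: 0.023
[ 0.63335991 -0.01068823  0.15336064] [ 0.03 -0.02  0.02 -0.    0.13  0.12] [-0.44036013  0.0633681  -0.90528772] 0.022457479653988498
[283 375  57  31 922] [305.19522777 393.02494577] [ 0.69017952 -0.04465822  0.124     ]
[259.26797722 395.15342011]
the job is handed in; nothing more can be done
```

I swung the cover aside by its wing nut, threaded the shaft down through both bushings, and handed the job in at about 17 s with the gripper still holding it. I got no verdict back.

**Last checks:**
- **Height:** from the gripper height I put the tip at about z = 0.025 m, 10 mm below the lower bushing. The sleeve should hang about 10 mm above the upper one. A scene image taken 1.3 mm higher agreed, with the sleeve's lower edge at about 0.131 m.
- **Alignment:** the tool stood vertical at (0.6334, -0.0107). I had measured the bushing axis at (0.6345, -0.011), about 1 mm away.
- **Hold:** side force stayed under 1 N and the joints were almost still. The gripper width was 22.5 mm on the 24 mm sleeve.
- **Cover:** I measured it at about 1.39 rad right after turning it. In the last image the visible red area was still on the open side, but the gripper hid part of it, so I did not measure the angle again.

**What went differently:**
- My first grip on the wing nut caught its hub, so I raised the gripper 6 mm and closed on the blade.
- The pink and purple look-alikes fell over early on, and the shaft came to lean about 0.1 rad in its holder. The arm was nowhere near them, as far as I could tell. I straightened the shaft by closing the jaws along the lean.
- Just above the bushing, the two cameras disagreed by about 2 mm on where the tip was. I made a compromise shift of 1.5 mm, and it went in without resistance.
- I reached the 12-picture limit, so I checked the final insertion only from pixel values and force readings. The tip box, beaker and bottle were never approached, but I did not measure them again at the end.

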